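# Put the bench tools back in their baskets

### The job

Clear the bench: put both wooden mallets in the white basket, both spring clamps in the blue-green (teal) basket and the block plane in the wooden tray, each lying flat on the floor inside, none on top of another or propped on a wall. The plane goes in on its sole and is set down, not dropped. Do not knock over the little glue bottle.

Things in the scene. Friction and masses are not known exactly. Their poses are not given: they have to be found in the camera images.
- mallet_pale_grip (a point): Wooden mallet, a pale wooden handle, lying flat, 110 g. Point: grip on the 14 mm square handle (pinch along y), 15 mm above the surface it lies on. x: butt to head, z: up. Head: pale barrel, 36 mm diameter, 56 mm long along y, its middle 40 mm off along +x; bare handle reaches 22 mm along +x, the butt 102 mm along -x. It rests on head and butt: handle slopes down 0.08 rad to the butt.
- mallet_black_grip (a point): Wooden mallet, a black handle, lying flat, 110 g. Point: grip on the 14 mm square handle (pinch along y), 15 mm above the surface it lies on. x: butt to head, z: up. Head: pale barrel, 36 mm diameter, 56 mm long along y, its middle 40 mm off along +x; bare handle reaches 22 mm along +x, the butt 102 mm along -x. It rests on head and butt: handle slopes down 0.08 rad to the butt.
- clamp_orange_mid (a point): Orange plastic spring clamp lying flat, shut (rigid), 70 g, 103 mm long (x), 22 mm thick. Point: centre of its pivot block, 11 mm above the surface it lies on. Block 40 mm long (x), flat sides 28 mm apart (y): grasp there. Jaws reach 51 mm along +x, 30 mm wide; two black-ended handles reach 52 mm along -x, 62 mm wide over the ends. z: up.
- clamp_green_mid (a point): Lime-green plastic spring clamp lying flat, shut (rigid), 70 g, 103 mm long (x), 22 mm thick. Point: centre of its pivot block, 11 mm above the surface it lies on. Block 40 mm long (x), flat sides 28 mm apart (y): grasp there. Jaws reach 51 mm along +x, 30 mm wide; two black-ended handles reach 52 mm along -x, 62 mm wide over the ends. z: up.
- plane_mid (a point): Block plane on its sole, 500 g: steel sole 150 mm (x) by 48 mm (y), blue cheeks, brass cap, dark wooden knob at the +x end, 50 mm high at most. Point: on its centre line, 17 mm above the surface it stands on. The upright cheeks, 48 mm apart (y), reach 48 mm either way along x and 28 mm up from the surface: grasp there. z: up.
- mallet_basket: White plastic lattice basket, open on top, fixed to the bench. Origin: centre of its underside. Inside 190 mm (x) by 150 mm (y), walls 4 mm thick and 50 mm high, floor 3 mm thick. Both mallets fit side by side lying along x.
- clamp_basket: Teal plastic lattice basket, open on top, fixed to the bench. Origin: centre of its underside. Inside 135 mm (x) by 160 mm (y), walls 4 mm thick and 50 mm high, floor 3 mm thick. Both clamps fit side by side lying along x.
- plane_tray: Pale wooden tray, open on top, fixed to the bench. Origin: centre of its underside. Inside 175 mm (x) by 100 mm (y), walls 8 mm thick and 30 mm high, floor 8 mm thick.
- glue_mid (a point): Small white glue bottle with a red cap standing loose on the bench, 32 mm diameter, 65 mm high; this point is on its axis 32 mm up. Not part of the job; it must stay standing.

How it is judged (in metres and radians):
At the end, for the whole second after the job is handed in: Mallets flat in the white basket (within 45 mm along x, 55 along y of its centre, level to 0.17 rad), clamps flat in the teal one (40, 60 mm), plane on its sole in the wooden tray (30, 40 mm; 0.1 rad), each within about 8 mm of resting on the floor, at rest; glue bottle upright (0.2 rad) (x of mallet_pale_grip in the frame of mallet_basket between -0.045 and 0.045 m and y of mallet_pale_grip in the frame of mallet_basket between -0.055 and 0.055 m and z of each of mallet_pale_grip, mallet_black_grip in the frame of mallet_basket below 0.028 m and angle between mallet_pale_grip's own x axis and vertical between 1.4 and 1.74 rad and linear speed of each of mallet_pale, mallet_black, clamp_orange, clamp_green, plane below 0.02 m/s and angular speed of each of mallet_pale, mallet_black, clamp_orange, clamp_green, plane below 0.2 rad/s and x of mallet_black_grip in the frame of mallet_basket between -0.045 and 0.045 m and y of mallet_black_grip in the frame of mallet_basket between -0.055 and 0.055 m and angle between mallet_black_grip's own x axis and vertical between 1.4 and 1.74 rad and x of clamp_orange_mid in the frame of clamp_basket between -0.04 and 0.04 m and y of clamp_orange_mid in the frame of clamp_basket between -0.06 and 0.06 m and z of each of clamp_orange_mid, clamp_green_mid in the frame of clamp_basket below 0.021 m and x of clamp_green_mid in the frame of clamp_basket between -0.04 and 0.04 m and y of clamp_green_mid in the frame of clamp_basket between -0.06 and 0.06 m and x of plane_mid in the frame of plane_tray between -0.03 and 0.03 m and y of plane_mid in the frame of plane_tray between -0.04 and 0.04 m and z of plane_mid in the frame of plane_tray below 0.032 m and angle between plane_mid's own z axis and vertical below 0.1 rad and angle between glue_mid's own z axis and vertical below 0.2 rad); the robot touches nothing.
It fails at once if the plane is dropped (moves faster than 0.6 m/s, a fall of about 2 cm, with no finger on it) (linear speed of plane above 0.6 m/s and contact force between plane and the fingers below 0.05 N).
It fails at once if the glue bottle is knocked over (tilted more than 0.7 rad) (angle between glue_mid's own z axis and vertical above 0.7 rad).
It also fails if it takes over 136 s, if anything falls off the work surface, if the arm or the gripper's body presses on something with over 40 N, if the wrist force passes 120 N, or if a joint passes its speed limit or range.

### The arm

A 7-joint arm with a two-finger parallel gripper is mounted at the origin on the work surface. World frame = base frame: x ahead of the robot, y to its left, z up, the work surface at z = 0. Lengths are in mm, angles in rad, forces in N, time in s.
With the tool pointing down it reaches from about 400 to 925 mm from the base axis. Payload 5.6 kg.
Tool frame: the origin (TCP) lies at the very end of the fingers, on their centre line; the grasp point (between the pads) lies 19 mm behind it; x points along the fingers, z is the direction in which the jaws open and shut, and the axes are right-handed (so a half turn about x gives the same grasp; the last joint's range is limited). The gripper opens to 85 mm and grips with 20 to 120 N. Pads are 22 mm wide; open, the fingers measure 114 mm over their backs; the gripper's body (76 mm by 85 mm) begins 54 mm behind the grasp point. The pads swing forward as they close: fully open they stand 13 mm farther back than shut.
Start: joints at [1.265, 0.468, -0.012, 1.603, 0.006, 1.071, -0.056], TCP at [168.818, -627.701, 231.29] pointing down, gripper open.
Joint ranges: [-2.53, 2.53], [-0.31, 2.02], [-1.57, 1.55], [0.28, 2.44], [-1.29, 4.43], [0.15, 1.84], [-2.92, 2.92]. Speed limits (rad/s): [2.57, 2.57, 3.14, 3.14, 3.14, 3.14, 3.14].

### API

Orientations are given as a rotation vector (axis times angle).
In Python, from bench import r gives the robot as it stands.
- The arm moves only by the tool servo_tool, never from a script. Its arguments are lists of equal length, an entry for each row: "turn": the turn, a rotation vector about the tool's x, y, z in rad, a list of three; "travel": the shift along the tool's x, y, z in cm, a list of three; "gripper": the finger opening in cm, from 0 to 8.54. In form: {"turn": [[ax, ay, az], ...], "travel": [[tx, ty, tz], ...], "gripper": [gripper, ...]}. A call has exactly 8 rows; each row shifts and turns the pose as measured when the row begins, along the tool's axes as they then stand; what a row does not reach is not made up. A row lasts 1/8 s, in which the tool goes at most 62.5 mm and 10.7 degrees, less where a joint would pass 70% of its speed; a pose out of reach is approached as far as the arm can. A call with a gripper value outside its range is refused whole. The fingers move at their own pace and stop on an object; "force" is the grip in N (left out, the last holds). Time passes only in rows, so rows that do not move let the fingers close, or fill a call up. It gives the time, the measured TCP pose, the force and the opening at its end, in the units of the state.
- r.observe(): the state, without advancing time (a new reading comes with each control period).
- r.read_camera(name): name is "scene" or "top"; returns a dict with "img" (420x560x3 uint8, red, green, blue), "z_map" (420x560 float32, mm along the optical axis (not along the pixel's ray), 0 where there is no reading), "camera_matrix" (3x3 intrinsics, pixels), "rvec" (rotation vector, rad) and "tvec" (3), from world to camera coordinates, as OpenCV has them. Camera axes: x right, y down, z forward; pixel columns grow to the right and rows downward; lengths in mm; the calibration is good to about 2 mm. A picture is of the moment at which its call begins.
- r.finish_job(): hands the job in, once; it reports no verdict.
The state is a dict: "clock": time; "q": joint angles; "joint_vel": joint speeds; "effort": joint torques, N m; "position": TCP position; "tcp_rot": TCP orientation; "force": force on the tool from outside, world axes, zero at the start; "wrist_torque": the same for the moment, N m; "finger_gap": finger opening in mm.
Only numpy, scipy, OpenCV 4.12 (cv2) and the standard library are available. Lean on these libraries where they do the work, as an engineer would, in place of code of your own. Each camera call takes 0.05 s, during which the arm holds its last target. There are 200 camera calls.

## Working session

There is one attempt and no reset: what is moved stays moved. The work goes in short steps, Python scripts to look and compute and a tool call to move; the robot and the scene stay as the last step left them, time stands still between calls to the robot, and variables do not carry over. Pictures are saved under pics/ and viewed, about 12 in all and at most 16, crops included, and the job is handed in when it is done.

Besides the shell and the picture viewer there is one more tool, called after "Request:" as name(argument=value, ...) on one line, values as JSON. servo_tool: Moves the arm, as the interface text tells. Its arguments: {"type":"object","properties":{"turn":{"type":"array"},"travel":{"type":"array"},"gripper":{"type":"array"},"force":{"type":"number"}},"required":["turn","travel","gripper"]}

```bash
ls; mkdir -p pics
cat > h.py <<'E'
import numpy as np, cv2
from bench import r
def cam(n):
    c=r.read_camera(n); c['R']=cv2.Rodrigues(np.array(c['rvec'],float))[0]; c['t']=np.array(c['tvec'],float).ravel(); return c
def world(c):  # per-pixel world points from depth
    K=np.array(c['camera_matrix']); v,u=np.mgrid[0:420,0:560]; z=c['z_map']
    p=np.stack([(u-K[0,2])/K[0,0]*z,(v-K[1,2])/K[1,1]*z,z],-1)
    return (p-c['t'])@c['R']
def ray(c,u,v,h):
    K=np.array(c['camera_matrix']); d=c['R'].T@np.linalg.solve(K,[u,v,1.]); o=-c['R'].T@c['t']
    return o+d*(h-o[2])/d[2]
def save(c,n): cv2.imwrite('pics/'+n,c['img'][:,:,::-1])
def axes():
    s=r.observe(); R=cv2.Rodrigues(np.array(s['tcp_rot'],float))[0]; return s,R
E
python3 - <<'E'
from h import *
for n in('top','scene'):
    c=cam(n); save(c,n+'0.png'); np.savez(n+'0.npz',**{k:np.array(v) for k,v in c.items()})
    print(n,-c['R'].T@c['t'],c['R'].round(2).tolist(),(c['z_map']>0).mean())
s,R=axes(); print(s); print(R.round(3))
E
```

```text
pics
top [ 368.40550011   -4.00815265 1228.24346077] [[0.02, -1.0, 0.01], [-0.99, -0.02, -0.17], [0.17, -0.01, -0.99]] 0.9960841836734694
scene [1166.00075207  762.90869377  848.2422951 ] [[-0.81, 0.59, 0.02], [0.35, 0.52, -0.78], [-0.47, -0.62, -0.63]] 0.9959396258503401
{'clock': 0.1, 'q': array([ 1.26495681,  0.46831429, -0.01161107,  1.60354256,  0.00598954,
        1.07140032, -0.05631562]), 'joint_vel': array([-0.00027712, -0.00227638,  0.00050363, -0.00272402, -0.00128794,
       -0.00040796, -0.00103535]), 'effort': array([ 1.31990342e-03, -5.33514476e+01,  2.15795240e-02, -2.51962548e+01,
        1.15038190e-02,  4.27399791e-03,  3.25977351e-05]), 'position': array([ 168.69665482, -627.19959194,  230.4126796 ]), 'tcp_rot': array([ 1.01444064,  1.3235055 , -1.01292952]), 'force': array([ 0.14069738, -0.4355255 , -0.02581235]), 'wrist_torque': array([-0.00118743,  0.02424682, -0.06097352]), 'finger_gap': 85.3511801435252}
[[-0.001  0.966  0.26 ]
 [ 0.002  0.26  -0.966]
 [-1.    -0.    -0.002]]
```

View pics/top0.png

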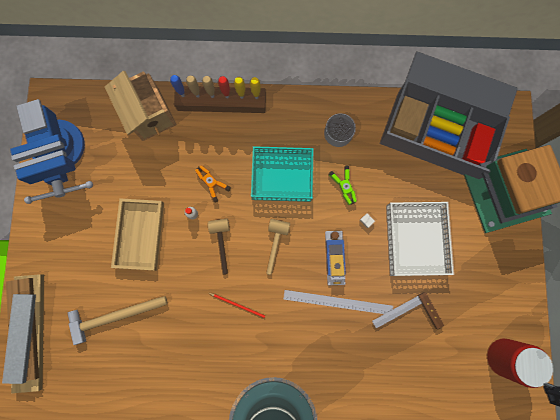

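View pics/scene0.png

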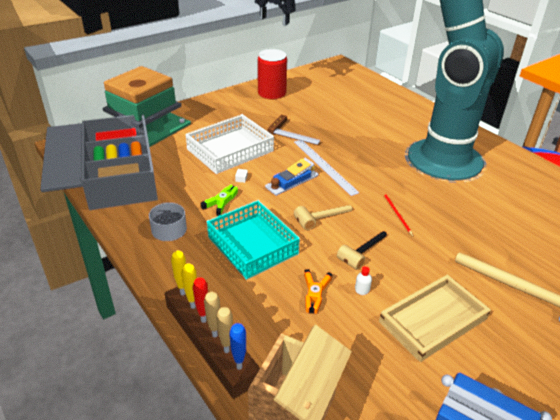

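The top view has everything clear of each other. The tray is at (137,235), glue at (190,213), and the black mallet runs from its head at (218,227) to its butt at (224,272). The pale mallet runs from (279,227) to (269,273), with the orange clamp at (211,182) and the green at (344,185). The plane is at (335,257), the teal basket at (283,173) and the white basket at (420,240).

```bash
cat > m.py <<'E'
from h import *
c=dict(np.load('top0.npz')); W=world(c); hsv=cv2.cvtColor(c['img'],cv2.COLOR_RGB2HSV)
def rep(n,box,zmin,zmax=200,hs=None):
    u0,v0,u1,v1=box; m=np.zeros((420,560),bool); m[v0:v1,u0:u1]=1
    m&=(W[...,2]>zmin)&(W[...,2]<zmax)
    if hs: m&=(hsv[...,0]>=hs[0])&(hsv[...,0]<=hs[1])&(hsv[...,1]>hs[2])
    P=W[m]; (cx,cy),(w,h),a=cv2.minAreaRect(P[:,:2].astype(np.float32))
    e,V=np.linalg.eigh(np.cov(P[:,:2].T)); ax=V[:,1]
    print(n,m.sum(),'rect',np.round([cx,cy,w,h,a],1),'mean',P.mean(0).round(1),'ang%.3f'%np.arctan2(ax[1],ax[0]),'zmax %.1f'%P[:,2].max())
    return P
if __name__=='__main__':
    print('table z',np.median(W[300:350,260:280,2]))
    rep('tray rim',(105,190,172,280),22)
    rep('teal rim',(240,135,325,205),38)
    rep('white rim',(375,190,465,285),38)
    rep('glue',(178,200,203,228),30)
    for n,b in (('black',(200,210,236,285)),('pale',(257,210,300,285))):
        P=rep(n,b,6); H=P[P[:,2]>24]; print('  head',H.mean(0).round(1),cv2.minAreaRect(H[:,:2].astype(np.float32)))
        h=P[P[:,0]<H[:,0].min()-8]; print('  handle mean',h.mean(0).round(1),'min x pt',h[h[:,0].argmin()].round(1))
    rep('orange',(190,160,235,205),8); rep('green',(325,160,362,210),8)
    rep('plane all',(318,225,355,292),3); rep('plane hi',(318,225,355,292),20);rep('plane knob',(318,225,355,292),42)
    for n,b in (('gcl',(325,160,362,210)),('ocl',(190,160,235,205))):
        u0,v0,u1,v1=b; print(n); print((W[v0:v1:3,u0:u1:3,2]).round(0).astype(int))
E
python3 m.py
python3 - <<'E'
import cv2
i=cv2.imread('pics/top0.png')[140:295,170:365]; cv2.imwrite('pics/c0.png',cv2.resize(i,None,fx=3.8,fy=3.8,interpolation=2))
E
```

```text
table z -1.3014585773636558
tray rim 741 rect [487.4 386.1 118.3 191.8  88.3] mean [487.4 385.9  28.3] ang3.109 zmax 37.1
teal rim 436 rect [666.5  -8.2 145.5 168.2   0. ] mean [666.7  -7.6  47.3] ang1.909 zmax 55.2
white rim 589 rect [ 492.7 -388.6  198.6  160.2    2.4] mean [ 495.8 -389.8   47.3] ang-3.062 zmax 56.6
glue 106 rect [549.3 242.2  30.8  27.7  82.5] mean [547.7 239.   47.2] ang2.273 zmax 67.5
black 493 rect [477.4 150.9 182.4  58.   18.5] mean [481.6 157.6  23.7] ang-2.976 zmax 40.5
  head [514.6 163.2  31.3] ((509.9157409667969, 158.73068237304688), (63.76092529296875, 56.998817443847656), 42.017147064208984)
  handle mean [421.8 147.7  14.6] min x pt [383.8 145.8   7.7]
pale 486 rect [452.4 -15.5  84.5 170.5  89. ] mean [482.8   3.4  23.9] ang2.950 zmax 39.8
  head [515.9  -2.9  31.5] ((509.572265625, -2.7872142791748047), (57.43455123901367, 51.32569122314453), 86.59943389892578)
  handle mean [430.4  13.6  15.3] min x pt [367.8  19.1   8.8]
orange 368 rect [643.4 194.6 109.1  59.8  44. ] mean [640.8 192.8  19.1] ang-2.375 zmax 27.7
green 372 rect [ 638.7 -187.4  107
[... 1602 characters left out ...]
0   23   24   28   21    0   -3    4   -2   -2   -2
     0]
 [   0   -4   -2   -1   -4   18   19   22   23   15   -2   -3   -2   -2
    -5]
 [  -5   -3    2   -4   -3   -5   20   20   20   19   16   21   -2    0
    -3]
 [  -4   -1    2    0    0   -3   -1   23   -4   -1   -1   19   15   20
    -4]
 [   0   -4   -4   -1   -5   -5    1   21 1228   -3    0    1    8    6
    -3]
 [   0   -1   -2   -5   -4   -1   -3   22   16   -4   -3   -3    3   -4
    -3]
 [  -1   -2    0   -4    3   -4   -1   18   17   -6   -1    2    0    0
     1]
 [   0    0    1   -2   -1   -5   -1   -3   21    4   -2    0   -2   -1
    -4]
 [  -4    0    2   -5    2    1   -1    5   -5    0   -2   -3   -1   -3
     3]]
```

View pics/c0.png

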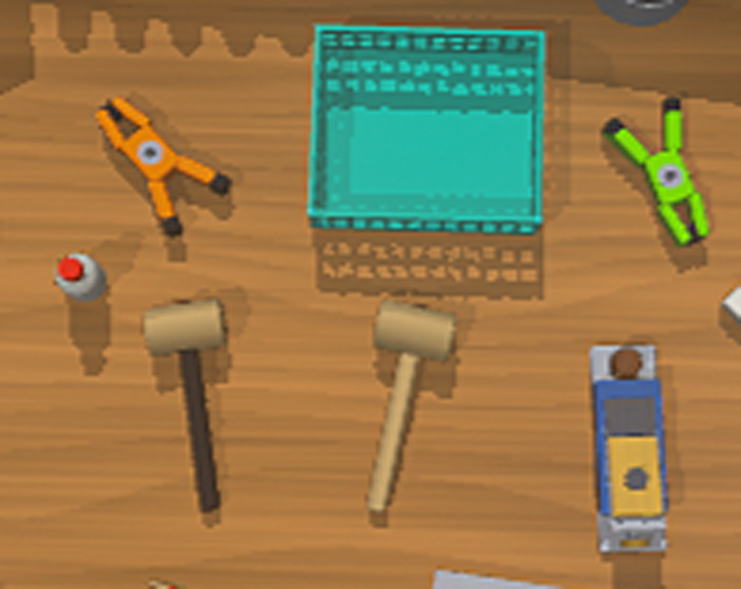

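```bash
cat > m2.py <<'E'
from h import *
import sys
c=dict(np.load('top0.npz')); Z=cv2.medianBlur(np.ascontiguousarray(world(c)[...,2].astype(np.float32)),3)
def mask(b,z):
    m=np.zeros((420,560),np.uint8); u0,v0,u1,v1=b; m[v0:v1,u0:u1]=(Z[v0:v1,u0:u1]>z); return m
def rect(m,h):
    k,_=cv2.findContours(m,0,1); k=np.concatenate([x for x in k if len(x)>5])
    p=cv2.boxPoints(cv2.minAreaRect(k)); return np.array([ray(c,*q,h) for q in p])
for n,b,z,h in (('tray',(105,190,172,280),18,30),('teal',(240,135,325,205),38,50),('white',(375,190,465,285),38,50)):
    P=rect(mask(b,z),h)[:,:2]; e=np.roll(P,-1,0)-P; a=np.arctan2(e[:,1],e[:,0])%(np.pi/2); a=(a+np.pi/4)%(np.pi/2)-np.pi/4
    print(n,P.mean(0).round(1),np.linalg.norm(e,axis=1).round(0),a.round(3))
for n,b in (('black',(200,210,236,285)),('pale',(257,210,300,285))):
    m=mask(b,6); hd=cv2.morphologyEx(m,cv2.MORPH_OPEN,np.ones((9,9),np.uint8))
    v,u=np.nonzero(hd); H=ray(c,u.mean(),v.mean(),18)[:2]
    k=m.copy(); k[:v.max()+3]=0; v,u=np.nonzero(k); x,y,px,py=cv2.fitLine(np.c_[u,v].astype(np.float32),2,0,.01,.01).ravel()
    a=ray(c,px,py,15)[:2]; q=ray(c,px-20*x*np.sign(y),py-20*abs(y),15)[:2]; d=(q-a)/np.linalg.norm(q-a)
    hd2=a+d*np.dot(H-a,d); print(n,'head',H.round(1),'on axis',hd2.round(1),'yaw %.3f'%np.arctan2(d[1],d[0]),'grip',(hd2-40*d).round(1))
def piv(n,u,v,b,tip):
    p=ray(c,u,v,22)[:2]; m=mask(b,8); vv,uu=np.nonzero(m); w=np.array([ray(c,i,j,20)[:2] for i,j in zip(uu,vv)])
    e,V=np.linalg.eigh(np.cov(w.T)); d=V[:,1]; t=ray(c,*tip,20)[:2]-p; d*=np.sign(d@t); print(n,p.round(1),'yaw pca %.3f tip %.3f'%(np.arctan2(d[1],d[0]),np.arctan2(t[1],t[0])), 'ext',((w-p)@d).min().round(),((w-p)@d).max().round())
k=3.8
piv('orange',170+150/k,140+152/k,(190,160,235,205),(170+110/k,140+107/k))
piv('green',170+670/k,140+175/k,(325,160,362,210),(170+692/k,140+238/k))
f=ray(c,170+622/k,140+347/k,4)[:2]; g=ray(c,170+632/k,140+551/k,4)[:2]; d=f-g; print('plane',(f+g)/2,np.linalg.norm(d),np.arctan2(d[1],d[0]))
P=rect(mask((318,225,355,292),14),25)[:,:2]; print('plane cheeks rect',P.mean(0),P.round(0).tolist())
v,u=np.nonzero(mask((178,200,203,228),30)); print('glue',ray(c,u.mean(),v.mean(),48))
E
python3 m2.py
```

```text
tray [487.5 384.9] [194. 122. 194. 119.] [-0.015 -0.079 -0.032 -0.079]
teal [664.9  -8.2] [145. 170. 145. 167.] [ 0.007 -0.004 -0.017 -0.005]
white [ 492.8 -388. ] [165. 204. 160. 203.] [0.083 0.015 0.079 0.038]
black head [515.9 164.3] on axis [515.9 164.2] yaw 0.175 grip [476.5 157.3]
pale head [517.3  -2.1] on axis [517.1  -3.1] yaw -0.192 grip [477.8   4.6]
orange [643.7 194. ] yaw pca 0.764 tip 0.752 ext -56.0 52.0
green [ 636.1 -191.2] yaw pca -2.735 tip -2.802 ext -58.0 50.0
plane [ 435.24873924 -162.17819295] 148.304340411033 0.05218327506027732
plane cheeks rect [ 437.0983118  -159.88410984] [[506.0, -131.0], [510.0, -181.0], [368.0, -188.0], [365.0, -139.0]]
glue [547.52665747 238.97193917  48.        ]
```

```bash
cat > plan.py <<'E'
# usage: plan.py x y z yaw nrows : per-row turn_x and travel (cm) in tool axes
from h import *; import sys
x,y,z,yaw,n=[float(a) for a in sys.argv[1:6]]; n=int(n)
s,R=axes(); p=np.array(s['position']); y0=np.arctan2(R[1,1],R[0,1])
dy=(yaw-y0+np.pi/2)%np.pi-np.pi/2
D=np.array([x,y,z])-p
print('t',round(s['clock'],2),'pos',p.round(1),'yaw',y0.round(3),'dyaw',dy.round(3),'gap',round(s['finger_gap'],1),'F',s['force'].round(1),'q1,7',s['q'][[0,6]].round(2),'tilt',R[2,0].round(4))
print('turn_x/row',round(-dy/n,4),'tilt fix turn y,z',(np.cross([1,0,0],R.T@[0,0,-1])[1:]).round(4))
for i in range(n):
    a=y0+dy*i/n; d=D/n; print('[%.2f,%.2f,%.2f]'%(-d[2]/10,(d[0]*np.cos(a)+d[1]*np.sin(a))/10,(d[0]*np.sin(a)-d[1]*np.cos(a))/10),end=' ')
print()
E
python3 plan.py 435 -161 120 0.05 12
```

```text
t 0.1 pos [ 168.7 -627.2  230.4] yaw 0.263 dyaw -0.213 gap 85.4 F [ 0.1 -0.4 -0. ] q1,7 [ 1.26 -0.06] tilt -1.0
turn_x/row 0.0177 tilt fix turn y,z [-0.0016  0.0001]
[0.92,3.15,-3.18] [0.92,3.10,-3.23] [0.92,3.04,-3.28] [0.92,2.98,-3.34] [0.92,2.92,-3.39] [0.92,2.86,-3.44] [0.92,2.80,-3.49] [0.92,2.73,-3.54] [0.92,2.67,-3.59] [0.92,2.61,-3.64] [0.92,2.54,-3.68] [0.92,2.48,-3.73]
```

Request:
servo_tool(turn=[[0.018,0,0],[0.018,0,0],[0.018,0,0],[0.018,0,0],[0.018,0,0],[0.018,0,0],[0.018,0,0],[0.018,0,0]], travel=[[0.9,3.15,-3.2],[0.9,3.1,-3.2],[0.9,3.0,-3.3],[0.9,3.0,-3.3],[0.9,2.9,-3.4],[0.9,2.9,-3.4],[0.9,2.8,-3.5],[0.9,2.7,-3.5]], gripper=[8.5,8.5,8.5,8.5,8.5,8.5,8.5,8.5], force=60)

```text
clock: 1.1
position: [349.1, -310.8, 154.2]
tcp_rot: [1.131, 1.261, -1.131]
force: [1.5, -0.7, -0.1]
finger_gap: 84.7
```

```bash
python3 plan.py 435 -161 60 0.05 6
```

```text
t 1.1 pos [ 349.1 -310.8  154.2] yaw 0.106 dyaw -0.056 gap 84.7 F [ 1.5 -0.7 -0.1] q1,7 [ 0.77 -0.86] tilt -1.0
turn_x/row 0.0094 tilt fix turn y,z [-0.0026  0.0025]
[1.57,1.69,-2.33] [1.57,1.67,-2.35] [1.57,1.64,-2.36] [1.57,1.62,-2.38] [1.57,1.60,-2.39] [1.57,1.58,-2.41]
```

Request:
servo_tool(turn=[[0.01,0,0],[0.01,0,0],[0.01,0,0],[0.01,0,0],[0.01,0,0],[0.01,0,0],[0,0,0],[0,0,0]], travel=[[1.6,1.7,-2.3],[1.6,1.7,-2.35],[1.6,1.6,-2.4],[1.6,1.6,-2.4],[1.6,1.6,-2.4],[1.4,1.4,-2.2],[0,0,0],[0,0,0]], gripper=[8.5,8.5,8.5,8.5,8.5,8.5,8.5,8.5])

```text
clock: 2.1
position: [435.2, -154.3, 56.2]
tcp_rot: [1.172, 1.239, -1.174]
force: [-0.5, -0.0, -0.2]
finger_gap: 85.0
```

```bash
python3 plan.py 435 -161 4 0.05 5
python3 - <<'E'
from h import *
c=cam('scene'); save(c,'s1.png'); d=cam('top'); save(d,'t1.png')
a=cv2.resize(c['img'][100:260,190:400],None,fx=2,fy=2,interpolation=2);b=cv2.resize(d['img'][200:310,270:400],(378,320),interpolation=2)
cv2.imwrite('pics/c1.png',np.hstack([a,b])[:,:,::-1])
E
```

```text
t 2.1 pos [ 435.2 -154.3   56.2] yaw 0.051 dyaw -0.001 gap 85.0 F [-0.5 -0.  -0.2] q1,7 [ 0.4  -1.37] tilt -1.0
turn_x/row 0.0001 tilt fix turn y,z [-0.0041  0.005 ]
[1.04,-0.01,0.13] [1.04,-0.01,0.13] [1.04,-0.01,0.13] [1.04,-0.01,0.13] [1.04,-0.01,0.13]
```

View pics/c1.png

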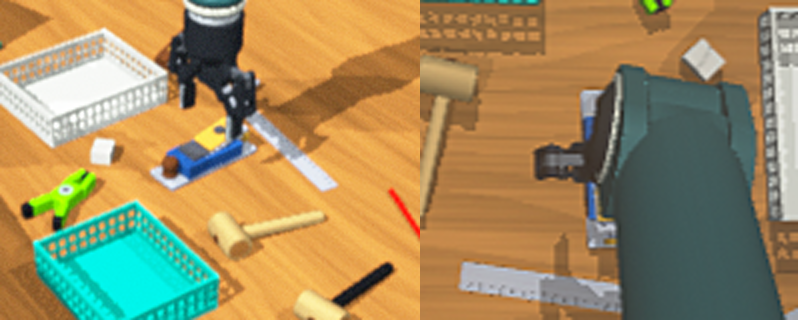

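The scene crop shows the fingers straddling the plane, and the +y finger is clear of it. I'm descending.

Request:
servo_tool(turn=[[0,0,0.005],[0,0,0],[0,0,0],[0,0,0],[0,0,0],[0,0,0],[0,0,0],[0,0,0]], travel=[[0.5,0,0.5],[1.2,0,0.1],[1.3,0,0],[1.3,0,0],[0.8,0,0],[0,0,0],[0,0,0],[0,0,0]], gripper=[8.5,8.5,8.5,8.5,8.5,8.5,8.5,7])

```text
clock: 3.2
position: [434.9, -162.7, 2.0]
tcp_rot: [1.178, 1.233, -1.173]
force: [-0.3, -0.4, 0.3]
finger_gap: 70.4
```

```bash
python3 plan.py 435 -161 4 0.05 1
```

```text
t 3.2 pos [ 434.9 -162.7    2. ] yaw 0.046 dyaw 0.004 gap 70.4 F [-0.3 -0.4  0.3] q1,7 [ 0.39 -1.38] tilt -1.0
turn_x/row -0.0038 tilt fix turn y,z [-0.0033 -0.0009]
[-0.20,0.01,-0.17]
```

Request:
servo_tool(turn=[[0,0.003,0],[0,0,0],[0,0,0],[0,0,0],[0,0,0],[0,0,0],[0,0,0],[0,0,0]], travel=[[-0.2,0,-0.1],[0,0,0],[0,0,0],[0,0,0],[0,0,0],[-0.5,0,0],[-1,0,0],[-1,0,0]], gripper=[5.5,4,4,4,4,4,4,4], force=90)

```text
clock: 4.2
position: [433.8, -161.3, 30.7]
tcp_rot: [1.179, 1.237, -1.172]
force: [-0.5, 0.1, -3.4]
finger_gap: 46.1
```

```bash
python3 plan.py 487 385 110 -0.04 16
```

```text
t 4.2 pos [ 433.8 -161.3   30.7] yaw 0.047 dyaw -0.087 gap 46.1 F [-0.5  0.1 -3.4] q1,7 [ 0.41 -1.36] tilt -1.0
turn_x/row 0.0054 tilt fix turn y,z [-0.0073  0.0011]
[-0.50,0.49,-3.40] [-0.50,0.47,-3.40] [-0.50,0.45,-3.40] [-0.50,0.44,-3.40] [-0.50,0.42,-3.41] [-0.50,0.40,-3.41] [-0.50,0.38,-3.41] [-0.50,0.36,-3.41] [-0.50,0.34,-3.41] [-0.50,0.33,-3.42] [-0.50,0.31,-3.42] [-0.50,0.29,-3.42] [-0.50,0.27,-3.42] [-0.50,0.25,-3.42] [-0.50,0.23,-3.42] [-0.50,0.21,-3.42]
```

Request:
servo_tool(turn=[[0,-0.005,0],[0.01,0,0],[0.01,0,0],[0.01,0,0],[0.01,0,0],[0.01,0,0],[0.01,0,0],[0.01,0,0]], travel=[[-3,0,0],[-3.5,0,-1],[-2,0.5,-3.5],[0,0.5,-4],[0,0.4,-4],[0,0.4,-4],[0,0.4,-4],[0,0.4,-4]], gripper=[4,4,4,4,4,4,4,4])

```text
clock: 5.2
position: [459.2, 86.2, 125.8]
tcp_rot: [1.238, 1.186, -1.23]
force: [0.1, -0.3, -3.7]
finger_gap: 46.4
```

```bash
python3 plan.py 487 385 110 -0.04 8
```

```text
t 5.2 pos [459.2  86.2 125.8] yaw -0.035 dyaw -0.005 gap 46.4 F [ 0.1 -0.3 -3.7] q1,7 [-0.04 -1.99] tilt -1.0
turn_x/row 0.0006 tilt fix turn y,z [ 0.0005 -0.0077]
[0.20,0.22,-3.74] [0.20,0.21,-3.74] [0.20,0.21,-3.75] [0.20,0.21,-3.75] [0.20,0.21,-3.75] [0.20,0.20,-3.75] [0.20,0.20,-3.75] [0.20,0.20,-3.75]
```

Request:
servo_tool(turn=[[0,0,-0.005],[0,0,0],[0,0,0],[0,0,0],[0,0,0],[0,0,0],[0,0,0],[0,0,0]], travel=[[0,0.2,-4],[0,0.2,-4.2],[0,0.2,-4.2],[0.2,0.2,-4.2],[0.2,0.2,-4.2],[0.2,0.2,-4],[0.2,0.2,-3],[0,0.2,-1]], gripper=[4,4,4,4,4,4,4,4])

```text
clock: 6.2
position: [483.6, 383.9, 122.6]
tcp_rot: [1.236, 1.189, -1.229]
force: [0.1, -0.7, -4.1]
finger_gap: 46.0
```

```bash
python3 plan.py 487 385 45 -0.04 6
python3 - <<'E'
from h import *
c=cam('scene'); d=cam('top')
a=cv2.resize(c['img'][210:400,330:520],(400,400),interpolation=2);b=cv2.resize(d['img'][170:290,80:200],(400,400),interpolation=2)
cv2.imwrite('pics/c2.png',np.hstack([a,b])[:,:,::-1])
E
```

```text
t 6.2 pos [483.6 383.9 122.6] yaw -0.033 dyaw -0.007 gap 46.0 F [ 0.1 -0.7 -4.1] q1,7 [-0.52 -2.49] tilt -1.0
turn_x/row 0.0012 tilt fix turn y,z [ 0.0001 -0.0054]
[1.29,0.06,-0.02] [1.29,0.06,-0.02] [1.29,0.06,-0.02] [1.29,0.06,-0.02] [1.29,0.06,-0.02] [1.29,0.06,-0.02]
```

View pics/c2.png

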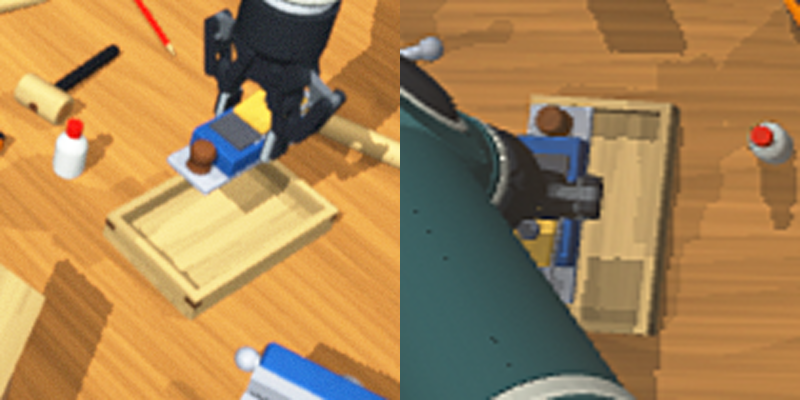

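The plane hangs level over the tray, with knob and sole visible. It appears offset in the top view only because of its height. I'm lowering it.

Request:
servo_tool(turn=[[0,0,-0.005],[0,0,0],[0,0,0],[0,0,0],[0,0,0],[0,0,0],[0,0,0],[0,0,0]], travel=[[0.8,0.2,-0.1],[1.5,0.1,0],[1.6,0,0],[1.6,0,0],[1.6,0,0],[1.3,0,0],[0.8,0,0],[0.2,0,0]], gripper=[4,4,4,4,4,4,4,4])

```text
clock: 7.3
position: [488.0, 377.0, 20.4]
tcp_rot: [1.233, 1.187, -1.242]
force: [-0.7, 0.2, -4.2]
finger_gap: 46.7
```

```bash
python3 plan.py 487 385 13 -0.04 1
```

```text
t 7.3 pos [488.  377.   20.4] yaw -0.04 dyaw -0.0 gap 46.7 F [-0.7  0.2 -4.2] q1,7 [-0.54 -2.52] tilt -1.0
turn_x/row 0.0005 tilt fix turn y,z [0.006  0.0017]
[0.74,-0.13,-0.79]
```

Request:
servo_tool(turn=[[0,0.005,0],[0,0,0],[0,0,0],[0,0,0],[0,0,0],[0,0,0],[0,0,0],[0,0,0]], travel=[[0,0,-0.6],[0,0,-0.2],[0.2,0,0],[0.2,0,0],[0.2,0,0],[0.1,0,0],[0.1,0,0],[0,0,0]], gripper=[4,4,4,4,4,4,4,4])

```text
clock: 8.3
position: [489.3, 386.7, 13.6]
tcp_rot: [1.24, 1.191, -1.237]
force: [0.4, -0.2, -3.5]
finger_gap: 46.5
```

```bash
python3 plan.py 487 385 13 -0.04 1
```

```text
t 8.3 pos [489.3 386.7  13.6] yaw -0.039 dyaw -0.001 gap 46.5 F [ 0.4 -0.2 -3.5] q1,7 [-0.55 -2.53] tilt -1.0
turn_x/row 0.0007 tilt fix turn y,z [-0.0015 -0.0008]
[0.06,-0.22,0.17]
```

Now touch down in small steps.

Request:
servo_tool(turn=[[0,0,0],[0,0,0],[0,0,0],[0,0,0],[0,0,0],[0,0,0],[0,0,0],[0,0,0]], travel=[[0.1,0,0],[0.1,0,0],[0.1,0,0],[0.1,0,0],[0,0,0],[0,0,0],[0,0,0],[0,0,0]], gripper=[4,4,4,4,4,4,4,4])

```text
clock: 9.3
position: [489.6, 386.8, 13.4]
tcp_rot: [1.24, 1.19, -1.236]
force: [-0.8, -0.2, -0.2]
finger_gap: 46.5
```

```bash
python3 plan.py 487 385 13 -0.04 1
```

```text
t 9.3 pos [489.6 386.8  13.4] yaw -0.039 dyaw -0.001 gap 46.5 F [-0.8 -0.2 -0.2] q1,7 [-0.55 -2.53] tilt -1.0
turn_x/row 0.0006 tilt fix turn y,z [-0.0011 -0.0019]
[0.04,-0.25,0.19]
```

The force fell to zero, so the plane is down. Releasing and lifting.

Request:
servo_tool(turn=[[0,0,0],[0,0,0],[0,0,0],[0,0,0],[0,0,0],[0,0,0],[0,0,0],[0,0,0]], travel=[[0,0,0],[0,0,0],[0,0,0],[-0.3,0,0],[-1,0,0],[-3,0,0],[-4,0,0],[-4,0,0]], gripper=[5.2,5.8,5.8,5.8,5.8,5.8,5.8,5.8])

```text
clock: 10.3
position: [488.7, 386.4, 139.4]
tcp_rot: [1.238, 1.191, -1.238]
force: [0.3, -0.9, -0.2]
finger_gap: 57.8
```

```bash
python3 plan.py 643.5 194 130 0.76 9
```

```text
t 10.3 pos [488.7 386.4 139.4] yaw -0.039 dyaw 0.799 gap 57.8 F [ 0.3 -0.9 -0.2] q1,7 [-0.51 -2.49] tilt -1.0
turn_x/row -0.0888 tilt fix turn y,z [0.0001 0.0001]
[0.10,1.80,2.07] [0.10,1.61,2.22] [0.10,1.41,2.36] [0.10,1.19,2.47] [0.10,0.97,2.57] [0.10,0.74,2.64] [0.10,0.50,2.70] [0.10,0.26,2.73] [0.10,0.02,2.74]
```

Request:
servo_tool(turn=[[-0.1,0,0],[-0.1,0,0],[-0.1,0,0],[-0.1,0,0],[-0.1,0,0],[-0.1,0,0],[-0.1,0,0],[-0.1,0,0]], travel=[[0,2,2.3],[0,1.8,2.5],[0,1.6,2.7],[0,1.3,2.8],[0,1.1,2.9],[0,0.8,3],[0,0.5,3],[0,0.2,2.5]], gripper=[5.8,5.8,5.8,5.8,5.8,5.8,5.8,5.8])

```text
clock: 11.3
position: [653.9, 205.2, 152.7]
tcp_rot: [0.617, 1.474, -0.596]
force: [0.9, 0.7, 0.5]
finger_gap: 57.6
```

```bash
python3 plan.py 643.5 194 50 0.76 5
```

```text
t 11.3 pos [653.9 205.2 152.7] yaw 0.794 dyaw -0.034 gap 57.6 F [0.9 0.7 0.5] q1,7 [-0.05 -1.36] tilt -0.9999
turn_x/row 0.0067 tilt fix turn y,z [ 0.0041 -0.016 ]
[2.05,-0.31,0.01] [2.05,-0.31,0.01] [2.05,-0.31,0.01] [2.05,-0.31,0.02] [2.05,-0.31,0.02]
```

Request:
servo_tool(turn=[[0.035,0.004,-0.016],[0,0,0],[0,0,0],[0,0,0],[0,0,0],[0,0,0],[0,0,0],[0,0,0]], travel=[[1,-0.6,0],[2,-0.6,0],[2,-0.3,0],[2,0,0],[2,0,0],[1,0,0],[0,0,0],[0,0,0]], gripper=[5.8,5.8,5.8,5.8,5.8,5.8,5.8,5.8])

```text
clock: 12.3
position: [640.6, 196.8, 47.5]
tcp_rot: [0.643, 1.476, -0.644]
force: [1.5, -0.7, -0.4]
finger_gap: 58.0
```

```bash
python3 plan.py 643.5 194 5 0.76 5;  python3 - <<'E'
from h import *
c=cam('scene'); d=cam('top')
a=cv2.resize(c['img'][230:350,260:400],(467,400),interpolation=2);b=cv2.resize(d['img'][150:280,100:250],(462,400),interpolation=2)
cv2.imwrite('pics/c3.png',cv2.resize(np.hstack([a,b])[:,:,::-1],None,fx=.85,fy=.85))
E
```

```text
t 12.3 pos [640.6 196.8  47.5] yaw 0.748 dyaw 0.012 gap 58.0 F [ 1.5 -0.7 -0.4] q1,7 [-0.08 -1.44] tilt -1.0
turn_x/row -0.0024 tilt fix turn y,z [-0.0024  0.0018]
[0.85,0.00,0.08] [0.85,0.00,0.08] [0.85,0.00,0.08] [0.85,0.00,0.08] [0.85,0.00,0.08]
```

View pics/c3.png

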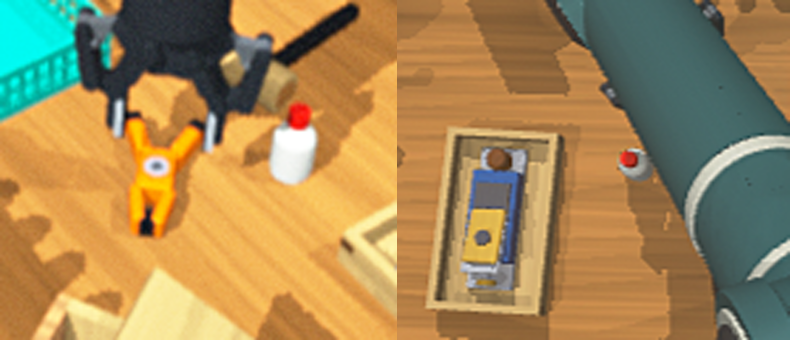

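The plane sits on its sole inside the tray, and the fingers are either side of the orange pivot block. I'm descending and gripping.

Request:
servo_tool(turn=[[-0.01,0,0],[0,0,0],[0,0,0],[0,0,0],[0,0,0],[0,0,0],[0,0,0],[0,0,0]], travel=[[0.8,0,0.4],[1.2,0,0],[1.2,0,0],[0.7,0,0],[0.3,0,0],[0,0,0],[0,0,0],[0,0,0]], gripper=[5.8,5.8,5.8,5.8,5.8,5,4,2], force=50)

```text
clock: 13.4
position: [644.4, 193.6, 4.0]
tcp_rot: [0.636, 1.477, -0.635]
force: [1.1, -0.1, -0.5]
finger_gap: 26.9
```

```bash
python3 plan.py 643.5 194 5 0.76 1
```

```text
t 13.4 pos [644.4 193.6   4. ] yaw 0.758 dyaw 0.002 gap 26.9 F [ 1.1 -0.1 -0.5] q1,7 [-0.09 -1.44] tilt -1.0
turn_x/row -0.002 tilt fix turn y,z [-0.0012 -0.0001]
[-0.10,-0.04,-0.09]
```

Request:
servo_tool(turn=[[0,0,0],[0,0,0],[0,0,0],[0,0,0],[0,0,0],[0,0,0],[0,0,0],[0,0,0]], travel=[[0,0,0],[0,0,0],[-0.5,0,0],[-2,0,0],[-3,0,0],[-3,0,0],[-2,0,0],[0,0,0]], gripper=[2,2,2,2,2,2,2,2])

```text
clock: 14.4
position: [645.3, 193.9, 117.6]
tcp_rot: [0.637, 1.474, -0.632]
force: [-0.2, 1.5, -1.5]
finger_gap: 27.0
```

```bash
python3 plan.py 665 30 110 0 8
```

```text
t 14.4 pos [645.3 193.9 117.6] yaw 0.758 dyaw -0.758 gap 27.0 F [-0.2  1.5 -1.5] q1,7 [-0.05 -1.4 ] tilt -1.0
turn_x/row 0.0948 tilt fix turn y,z [ 0.0005 -0.0033]
[0.09,-1.23,1.66] [0.09,-1.07,1.77] [0.09,-0.90,1.86] [0.09,-0.72,1.94] [0.09,-0.53,1.99] [0.09,-0.34,2.04] [0.09,-0.14,2.06] [0.09,0.05,2.06]
```

Request:
servo_tool(turn=[[0.1,0,0],[0.1,0,0],[0.1,0,0],[0.1,0,0],[0.1,0,0],[0.1,0,0],[0.1,0,0],[0.04,0,0]], travel=[[0,-1.3,1.8],[0,-1.1,1.9],[0,-0.9,2],[0,-0.7,2.1],[0,-0.5,2.1],[0,-0.3,2.1],[0,-0.1,2],[0,0,1]], gripper=[2,2,2,2,2,2,2,2])

```text
clock: 15.4
position: [658.1, 29.4, 108.6]
tcp_rot: [1.206, 1.217, -1.22]
force: [-1.0, -0.1, -0.8]
finger_gap: 27.1
```

```bash
python3 plan.py 665 30 60 0 4
```

```text
t 15.4 pos [658.1  29.4 108.6] yaw -0.003 dyaw 0.003 gap 27.1 F [-1.  -0.1 -0.8] q1,7 [ 0.07 -1.8 ] tilt -0.9999
turn_x/row -0.0007 tilt fix turn y,z [-0.0004  0.0114]
[1.22,0.17,-0.02] [1.22,0.17,-0.02] [1.22,0.17,-0.02] [1.22,0.17,-0.02]
```

Request:
servo_tool(turn=[[0,0,0.011],[0,0,0],[0,0,0],[0,0,0],[0,0,0],[0,0,0],[0,0,0],[0,0,0]], travel=[[0.3,0.5,0],[1,0.2,0],[1.3,0,0],[1.1,0,0],[0.5,0,0],[0,0,0],[0,0,0],[0,0,0]], gripper=[2,2,2,2,2,2,2,2])

```text
clock: 16.4
position: [664.2, 32.7, 61.7]
tcp_rot: [1.207, 1.214, -1.208]
force: [-0.1, 0.4, -1.3]
finger_gap: 26.9
```

```bash
python3 plan.py 665 30 9 0 4;  python3 - <<'E'
from h import *
c=cam('scene'); d=cam('top')
a=cv2.resize(c['img'][180:300,190:330],(467,400),interpolation=2);b=cv2.resize(d['img'][130:230,230:350],(480,400),interpolation=2)
cv2.imwrite('pics/c4.png',cv2.resize(np.hstack([a,b])[:,:,::-1],None,fx=.8,fy=.8))
E
```

```text
t 16.4 pos [664.2  32.7  61.7] yaw 0.003 dyaw -0.003 gap 26.9 F [-0.1  0.4 -1.3] q1,7 [ 0.06 -1.82] tilt -1.0
turn_x/row 0.0008 tilt fix turn y,z [-0.0023  0.0027]
[1.32,0.02,0.07] [1.32,0.02,0.07] [1.32,0.02,0.07] [1.32,0.02,0.07]
```

View pics/c4.png

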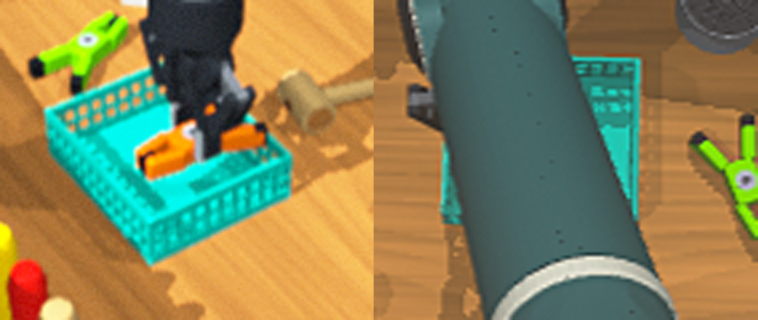

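The clamp is over the left half of the teal basket and aligned with it. Lowering.

Request:
servo_tool(turn=[[0,0,0],[0,0,0],[0,0,0],[0,0,0],[0,0,0],[0,0,0],[0,0,0],[0,0,0]], travel=[[0.5,0.1,0.2],[1.2,0,0],[1.3,0,0],[1.2,0,0],[0.6,0,0],[0.1,0,0],[0.1,0,0],[0.1,0,0]], gripper=[2,2,2,2,2,2,2,2])

```text
clock: 17.5
position: [664.9, 30.5, 6.8]
tcp_rot: [1.207, 1.215, -1.208]
force: [-3.3, -1.0, 5.6]
finger_gap: 27.0
```

```bash
python3 plan.py 665 30 8 0 4
```

```text
t 17.5 pos [664.9  30.5   6.8] yaw 0.003 dyaw -0.003 gap 27.0 F [-3.3 -1.   5.6] q1,7 [ 0.05 -1.83] tilt -1.0
turn_x/row 0.0008 tilt fix turn y,z [-0.0022  0.0034]
[-0.03,0.00,0.01] [-0.03,0.00,0.01] [-0.03,0.00,0.01] [-0.03,0.00,0.01]
```

Contact at 5.6 N. Opening and lifting.

Request:
servo_tool(turn=[[0,0,0],[0,0,0],[0,0,0],[0,0,0],[0,0,0],[0,0,0],[0,0,0],[0,0,0]], travel=[[-0.1,0,0],[0,0,0],[0,0,0],[-0.5,0,0],[-2,0,0],[-3.5,0,0],[-4,0,0],[-2,0,0]], gripper=[3.5,4.2,4.2,4.2,4.2,4.2,4.2,5.8])

```text
clock: 18.5
position: [665.8, 30.5, 135.8]
tcp_rot: [1.208, 1.214, -1.206]
force: [0.1, -0.7, -0.4]
finger_gap: 57.4
```

```bash
python3 plan.py 636 -191 120 0.38 8
```

```text
t 18.5 pos [665.8  30.5 135.8] yaw 0.003 dyaw 0.377 gap 57.4 F [ 0.1 -0.7 -0.4] q1,7 [ 0.07 -1.79] tilt -1.0
turn_x/row -0.0471 tilt fix turn y,z [-0.0025  0.0012]
[0.20,-0.38,2.77] [0.20,-0.51,2.75] [0.20,-0.64,2.72] [0.20,-0.77,2.69] [0.20,-0.89,2.65] [0.20,-1.02,2.60] [0.20,-1.14,2.55] [0.20,-1.26,2.49]
```

Request:
servo_tool(turn=[[-0.05,0,0],[-0.05,0,0],[-0.05,0,0],[-0.05,0,0],[-0.05,0,0],[-0.05,0,0],[-0.05,0,0],[-0.02,0,0]], travel=[[0,-0.3,2.9],[0,-0.5,2.9],[0.2,-0.6,2.9],[0.2,-0.8,2.8],[0.2,-0.9,2.8],[0.2,-1,2.7],[0.2,-1.2,2.6],[0.2,-1.1,1.5]], gripper=[5.8,5.8,5.8,5.8,5.8,5.8,5.8,5.8])

```text
clock: 19.5
position: [644.6, -194.5, 141.0]
tcp_rot: [0.924, 1.353, -0.905]
force: [-0.3, 0.7, -0.0]
finger_gap: 58.2
```

```bash
python3 plan.py 636 -191 45 0.38 5
```

```text
t 19.5 pos [ 644.6 -194.5  141. ] yaw 0.391 dyaw -0.011 gap 58.2 F [-0.3  0.7 -0. ] q1,7 [ 0.46 -1.1 ] tilt -0.9998
turn_x/row 0.0022 tilt fix turn y,z [ 0.007  -0.0185]
[1.92,-0.13,-0.13] [1.92,-0.13,-0.13] [1.92,-0.13,-0.13] [1.92,-0.13,-0.13] [1.92,-0.13,-0.13]
```

Request:
servo_tool(turn=[[0.01,0.007,-0.0185],[0,0,0],[0,0,0],[0,0,0],[0,0,0],[0,0,0],[0,0,0],[0,0,0]], travel=[[1,-0.3,-0.3],[2,-0.2,-0.2],[2,-0.1,-0.1],[2,0,0],[1.7,0,0],[0.8,0,0],[0,0,0],[0,0,0]], gripper=[5.8,5.8,5.8,5.8,5.8,5.8,5.8,5.8])

```text
clock: 20.5
position: [636.7, -187.9, 40.1]
tcp_rot: [0.924, 1.368, -0.924]
force: [0.3, 0.3, -0.3]
finger_gap: 58.0
```

```bash
python3 plan.py 636 -191 4 0.38 5;  python3 - <<'E'
from h import *
c=cam('scene'); d=cam('top')
a=cv2.resize(c['img'][150:300,170:330],(427,400),interpolation=2);b=cv2.resize(d['img'][130:230,240:370],(520,400),interpolation=2)
cv2.imwrite('pics/c5.png',cv2.resize(np.hstack([a,b])[:,:,::-1],None,fx=.8,fy=.8))
E
```

```text
t 20.5 pos [ 636.7 -187.9   40.1] yaw 0.382 dyaw -0.002 gap 58.0 F [ 0.3  0.3 -0.3] q1,7 [ 0.43 -1.15] tilt -1.0
turn_x/row 0.0003 tilt fix turn y,z [-0.0018  0.001 ]
[0.72,-0.04,0.05] [0.72,-0.04,0.05] [0.72,-0.04,0.05] [0.72,-0.04,0.05] [0.72,-0.04,0.05]
```

View pics/c5.png

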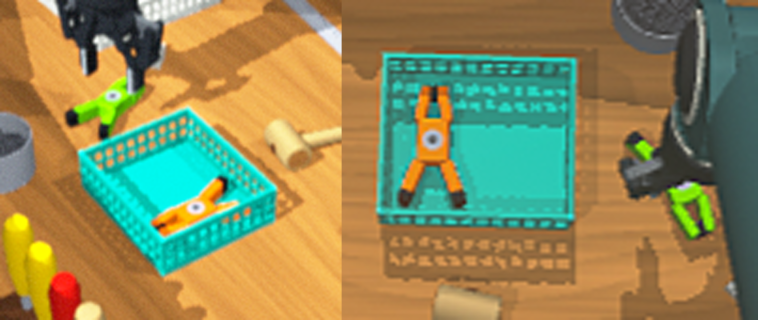

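Orange lies flat in the left half of the teal basket, and the fingers straddle the green clamp.

Request:
servo_tool(turn=[[0,0,0],[0,0,0],[0,0,0],[0,0,0],[0,0,0],[0,0,0],[0,0,0],[0,0,0]], travel=[[0.6,-0.1,0.3],[1.1,0,0],[1.1,0,0],[0.5,0,0],[0.2,0,0],[0,0,0],[0,0,0],[0,0,0]], gripper=[5.8,5.8,5.8,5.8,5,4,2,2])

```text
clock: 21.6
position: [637.6, -191.7, 4.2]
tcp_rot: [0.925, 1.366, -0.923]
force: [0.7, -0.2, -1.2]
finger_gap: 27.0
```

Request:
servo_tool(turn=[[0,0,0],[0,0,0],[0,0,0],[0,0,0],[0,0,0],[0,0,0],[0,0,0],[0,0,0]], travel=[[0,0,0],[0,0,0],[-0.5,0,0],[-2,0,0],[-3,0,0],[-3,0,0],[-2,0,0],[0,0,0]], gripper=[2,2,2,2,2,2,2,2])

```text
clock: 22.6
position: [638.5, -191.9, 117.7]
tcp_rot: [0.925, 1.362, -0.922]
force: [0.2, 0.2, -1.1]
finger_gap: 27.1
```

```bash
python3 plan.py 665 -46 110 0 8
```

```text
t 22.6 pos [ 638.5 -191.9  117.7] yaw 0.381 dyaw -0.381 gap 27.1 F [ 0.2  0.2 -1.1] q1,7 [ 0.45 -1.12] tilt -1.0
turn_x/row 0.0477 tilt fix turn y,z [ 0.002  -0.0036]
[0.10,0.99,-1.57] [0.10,0.91,-1.61] [0.10,0.83,-1.66] [0.10,0.75,-1.69] [0.10,0.67,-1.73] [0.10,0.59,-1.76] [0.10,0.50,-1.78] [0.10,0.42,-1.81]
```

Request:
servo_tool(turn=[[0.05,0,0],[0.05,0,0],[0.05,0,0],[0.05,0,0],[0.05,0,0],[0.05,0,0],[0.05,0,0],[0.03,0,0]], travel=[[0,1,-1.6],[0,0.9,-1.7],[0,0.8,-1.8],[0,0.8,-1.8],[0,0.7,-1.8],[0,0.6,-1.8],[0,0.5,-1.7],[0,0.3,-0.9]], gripper=[2,2,2,2,2,2,2,2])

```text
clock: 23.6
position: [660.0, -48.9, 108.5]
tcp_rot: [1.215, 1.211, -1.228]
force: [-0.4, 0.1, -0.8]
finger_gap: 27.3
```

```bash
python3 plan.py 665 -46 60 0 8
```

```text
t 23.6 pos [660.  -48.9 108.5] yaw -0.014 dyaw 0.014 gap 27.3 F [-0.4  0.1 -0.8] q1,7 [ 0.18 -1.69] tilt -0.9999
turn_x/row -0.0018 tilt fix turn y,z [-0.0001  0.0109]
[0.61,0.06,-0.04] [0.61,0.06,-0.04] [0.61,0.06,-0.04] [0.61,0.06,-0.04] [0.61,0.06,-0.04] [0.61,0.06,-0.04] [0.61,0.06,-0.04] [0.61,0.06,-0.04]
```

Request:
servo_tool(turn=[[-0.014,0,0.011],[0,0,0],[0,0,0],[0,0,0],[0,0,0],[0,0,0],[0,0,0],[0,0,0]], travel=[[0.3,0.5,0],[1,0,0],[1.3,0,0],[1.1,0,0],[0.5,0,0],[0,0,0],[0,0,0],[0,0,0]], gripper=[2,2,2,2,2,2,2,2])

```text
clock: 24.6
position: [663.1, -50.7, 60.5]
tcp_rot: [1.206, 1.212, -1.212]
force: [-0.2, 0.4, -1.2]
finger_gap: 26.7
```

```bash
python3 plan.py 665 -46 8 0 4
```

```text
t 24.6 pos [663.1 -50.7  60.5] yaw 0.001 dyaw -0.001 gap 26.7 F [-0.2  0.4 -1.2] q1,7 [ 0.17 -1.69] tilt -1.0
turn_x/row 0.0002 tilt fix turn y,z [0.0003 0.0042]
[1.31,0.05,-0.12] [1.31,0.05,-0.12] [1.31,0.05,-0.12] [1.31,0.05,-0.12]
```

Request:
servo_tool(turn=[[0,0,0.004],[0,0,0],[0,0,0],[0,0,0],[0,0,0],[0,0,0],[0,0,0],[0,0,0]], travel=[[0.5,0.2,-0.4],[1.2,0,0],[1.3,0,0],[1.2,0,0],[0.5,0,0],[0.1,0,0],[0.1,0,0],[0.1,0,0]], gripper=[2,2,2,2,2,2,2,2])

```text
clock: 25.6
position: [665.4, -46.2, 7.0]
tcp_rot: [1.208, 1.209, -1.208]
force: [0.2, -1.0, -0.8]
finger_gap: 26.9
```

```bash
python3 plan.py 665 -46 8 0 1
```

```text
t 25.6 pos [665.4 -46.2   7. ] yaw 0.001 dyaw -0.001 gap 26.9 F [ 0.2 -1.  -0.8] q1,7 [ 0.15 -1.71] tilt -1.0
turn_x/row 0.0012 tilt fix turn y,z [ 0.0003 -0.0003]
[-0.10,-0.04,-0.02]
```

Request:
servo_tool(turn=[[0,0,0],[0,0,0],[0,0,0],[0,0,0],[0,0,0],[0,0,0],[0,0,0],[0,0,0]], travel=[[0.1,0,0],[0,0,0],[0,0,0],[-0.5,0,0],[-2,0,0],[-3.5,0,0],[-4,0,0],[-1,0,0]], gripper=[3.5,4.2,4.2,4.2,4.2,4.2,4.2,4.5])

```text
clock: 26.6
position: [666.5, -46.1, 124.2]
tcp_rot: [1.21, 1.206, -1.205]
force: [-0.6, -0.4, -1.0]
finger_gap: 45.1
```

```bash
python3 plan.py 478 4.5 110 -0.19 8
```

```text
t 26.6 pos [666.5 -46.1 124.2] yaw 0.001 dyaw -0.191 gap 45.1 F [-0.6 -0.4 -1. ] q1,7 [ 0.18 -1.68] tilt -1.0
turn_x/row 0.0239 tilt fix turn y,z [ 0.0004 -0.0042]
[0.18,-2.36,-0.64] [0.18,-2.37,-0.58] [0.18,-2.38,-0.52] [0.18,-2.40,-0.46] [0.18,-2.41,-0.41] [0.18,-2.41,-0.35] [0.18,-2.42,-0.29] [0.18,-2.43,-0.23]
```

Request:
servo_tool(turn=[[0.025,0,0],[0.025,0,0],[0.025,0,0],[0.025,0,0],[0.025,0,0],[0.025,0,0],[0.025,0,0],[0.02,0,0]], travel=[[0,-2.4,-0.7],[0,-2.5,-0.6],[0,-2.5,-0.6],[0,-2.5,-0.5],[0.2,-2.5,-0.4],[0.4,-2.5,-0.4],[0.6,-2.4,-0.3],[0.6,-1.5,-0.1]], gripper=[4.5,4.5,4.5,4.5,4.5,4.5,4.5,4.5])

```text
clock: 27.6
position: [476.3, 6.3, 107.7]
tcp_rot: [1.359, 1.101, -1.35]
force: [-0.1, -0.2, -0.2]
finger_gap: 45.0
```

```bash
python3 plan.py 478 4.5 50 -0.19 5
python3 - <<'E'
from h import *
d=cam('top'); s,R=axes()
cv2.imwrite('pics/c6.png',cv2.resize(d['img'][130:300,180:460],(780,474),interpolation=2)[:,:,::-1])
E
```

```text
t 27.6 pos [476.3   6.3 107.7] yaw -0.201 dyaw 0.011 gap 45.0 F [-0.1 -0.2 -0.2] q1,7 [ 0.1  -1.98] tilt -1.0
turn_x/row -0.0023 tilt fix turn y,z [-0.0003 -0.0084]
[1.15,0.04,0.03] [1.15,0.04,0.03] [1.15,0.04,0.03] [1.15,0.04,0.03] [1.15,0.04,0.03]
```

View pics/c6.png

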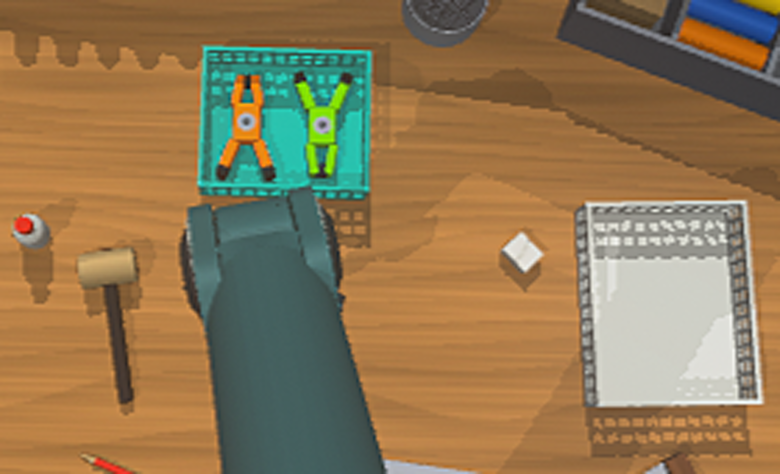

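Both clamps lie flat side by side. Descending on the pale mallet.

Request:
servo_tool(turn=[[-0.01,0,-0.008],[0,0,0],[0,0,0],[0,0,0],[0,0,0],[0,0,0],[0,0,0],[0,0,0]], travel=[[1,0.1,0.1],[2,0,0],[2.2,0,0],[2,0,0],[1.5,0,0],[0.9,0,0],[0,0,0],[0,0,0]], gripper=[4.5,4.5,4.5,4.5,4.5,4.5,4.5,4.5])

```text
clock: 28.65
position: [480.0, 3.7, 6.8]
tcp_rot: [1.348, 1.113, -1.347]
force: [-0.1, -0.1, 1.0]
finger_gap: 45.0
```

```bash
python3 plan.py 478 4.5 3 -0.19 1
```

```text
t 28.65 pos [480.    3.7   6.8] yaw -0.189 dyaw -0.001 gap 45.0 F [-0.1 -0.1  1. ] q1,7 [ 0.06 -2.02] tilt -1.0
turn_x/row 0.0005 tilt fix turn y,z [-0.0002 -0.0004]
[0.38,-0.21,-0.04]
```

Request:
servo_tool(turn=[[0,0,0],[0,0,0],[0,0,0],[0,0,0],[0,0,0],[0,0,0],[0,0,0],[0,0,0]], travel=[[0.3,-0.2,0],[0,0,0],[0,0,0],[0,0,0],[0,0,0],[0,0,0],[-0.5,0,0],[-1.5,0,0]], gripper=[3.5,2.5,0.8,0.8,0.8,0.8,0.8,0.8], force=70)

```text
clock: 29.65
position: [477.6, 4.1, 25.1]
tcp_rot: [1.347, 1.113, -1.347]
force: [-0.1, 0.2, -1.3]
finger_gap: 12.3
```

```bash
python3 plan.py 515 -350 120 0.05 16
```

```text
t 29.65 pos [477.6   4.1  25.1] yaw -0.189 dyaw 0.239 gap 12.3 F [-0.1  0.2 -1.3] q1,7 [ 0.07 -2.01] tilt -1.0
turn_x/row -0.015 tilt fix turn y,z [ 0.0001 -0.0002]
[-0.59,0.65,2.13] [-0.59,0.61,2.14] [-0.59,0.58,2.15] [-0.59,0.55,2.16] [-0.59,0.52,2.16] [-0.59,0.48,2.17] [-0.59,0.45,2.18] [-0.59,0.42,2.19] [-0.59,0.39,2.19] [-0.59,0.35,2.20] [-0.59,0.32,2.20] [-0.59,0.29,2.21] [-0.59,0.26,2.21] [-0.59,0.22,2.21] [-0.59,0.19,2.22] [-0.59,0.16,2.22]
```

Request:
servo_tool(turn=[[0,0,0],[0,0,0],[-0.02,0,0],[-0.02,0,0],[-0.02,0,0],[-0.02,0,0],[-0.02,0,0],[-0.02,0,0]], travel=[[-2.5,0,0],[-3,0,0.8],[-3,0.5,2],[-0.5,0.8,3.5],[0,0.8,4],[0,0.7,4],[0,0.6,4],[0,0.5,4]], gripper=[0.8,0.8,0.8,0.8,0.8,0.8,0.8,0.8])

```text
clock: 30.65
position: [490.1, -224.8, 128.9]
tcp_rot: [1.255, 1.173, -1.242]
force: [0.9, 0.1, -0.8]
finger_gap: 12.4
```

```bash
python3 plan.py 517 -421 115 0.05 8
```

```text
t 30.65 pos [ 490.1 -224.8  128.9] yaw -0.056 dyaw 0.106 gap 12.4 F [ 0.9  0.1 -0.8] q1,7 [ 0.53 -1.36] tilt -0.9999
turn_x/row -0.0132 tilt fix turn y,z [ 0.0007 -0.0121]
[0.17,0.47,2.43] [0.17,0.44,2.44] [0.17,0.41,2.44] [0.17,0.38,2.45] [0.17,0.34,2.45] [0.17,0.31,2.46] [0.17,0.28,2.46] [0.17,0.25,2.46]
```

Request:
servo_tool(turn=[[-0.015,0,-0.012],[-0.015,0,0],[-0.015,0,0],[-0.015,0,0],[-0.015,0,0],[-0.015,0,0],[-0.015,0,0],[0,0,0]], travel=[[0,0.5,2.5],[0,0.5,2.6],[0,0.4,2.7],[0.1,0.4,2.7],[0.2,0.4,2.7],[0.2,0.4,2.6],[0.2,0.3,2.5],[0.2,0.2,1]], gripper=[0.8,0.8,0.8,0.8,0.8,0.8,0.8,0.8])

```text
clock: 31.65
position: [518.4, -427.8, 129.6]
tcp_rot: [1.174, 1.225, -1.172]
force: [-0.2, 0.5, -1.0]
finger_gap: 12.6
```

```bash
python3 plan.py 517 -421 62 0.05 5
python3 - <<'E'
from h import *
c=cam('scene'); d=cam('top')
a=cv2.resize(c['img'][70:200,160:310],(461,400),interpolation=2);b=cv2.resize(d['img'][180:300,350:490],(466,400),interpolation=2)
cv2.imwrite('pics/c7.png',cv2.resize(np.hstack([a,b])[:,:,::-1],None,fx=.85,fy=.85))
E
```

```text
t 31.65 pos [ 518.4 -427.8  129.6] yaw 0.048 dyaw 0.002 gap 12.6 F [-0.2  0.5 -1. ] q1,7 [ 0.76 -0.98] tilt -1.0
turn_x/row -0.0005 tilt fix turn y,z [ 0.0041 -0.005 ]
[1.35,-0.02,-0.14] [1.35,-0.02,-0.14] [1.35,-0.02,-0.14] [1.35,-0.02,-0.14] [1.35,-0.02,-0.14]
```

View pics/c7.png

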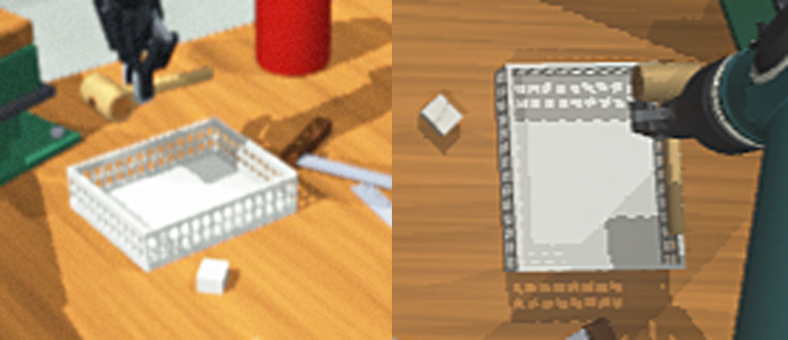

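Request:
servo_tool(turn=[[0,0.004,-0.005],[0,0,0],[0,0,0],[0,0,0],[0,0,0],[0,0,0],[0,0,0],[0,0,0]], travel=[[0.8,0,-0.4],[1.5,0,-0.1],[1.7,0,0],[1.5,0,0],[0.9,0,0],[0.3,0,0],[0,0,0],[0,0,0]], gripper=[0.8,0.8,0.8,0.8,0.8,0.8,0.8,0.8])

```text
clock: 32.75
position: [518.6, -416.6, 56.7]
tcp_rot: [1.173, 1.238, -1.17]
force: [0.1, 0.3, -1.7]
finger_gap: 11.9
```

```bash
python3 plan.py 517 -421 8 0.05 5
python3 - <<'E'
from h import *
c=cam('scene'); d=cam('top')
a=cv2.resize(c['img'][70:200,160:310],(461,400),interpolation=2);b=cv2.resize(d['img'][180:300,350:490],(466,400),interpolation=2)
cv2.imwrite('pics/c8.png',cv2.resize(np.hstack([a,b])[:,:,::-1],None,fx=.85,fy=.85))
E
```

```text
t 32.75 pos [ 518.6 -416.6   56.7] yaw 0.052 dyaw -0.002 gap 11.9 F [ 0.1  0.3 -1.7] q1,7 [ 0.74 -1.  ] tilt -1.0
turn_x/row 0.0005 tilt fix turn y,z [-0.0044  0.0022]
[0.97,-0.04,0.09] [0.97,-0.04,0.09] [0.97,-0.04,0.09] [0.97,-0.04,0.09] [0.97,-0.04,0.09]
```

View pics/c8.png

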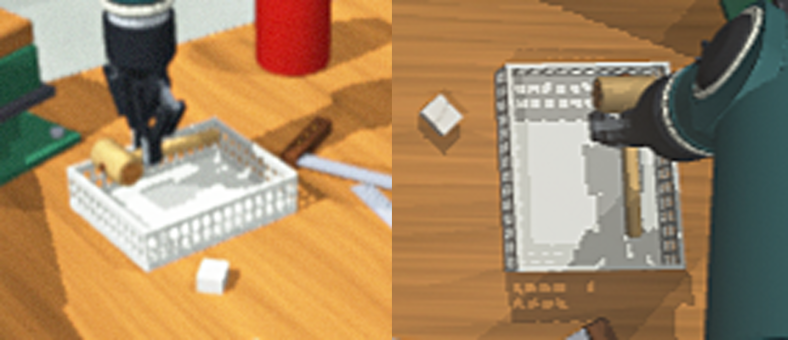

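The pale mallet is parallel to the basket's right wall, with clearance at both ends. Lowering.

Request:
servo_tool(turn=[[0,-0.004,0],[0,0,0],[0,0,0],[0,0,0],[0,0,0],[0,0,0],[0,0,0],[0,0,0]], travel=[[0.5,-0.3,0.4],[1.1,0,0],[1.2,0,0],[1.1,0,0],[0.6,0,0],[0.2,0,0],[0.1,0,0],[0.1,0,0]], gripper=[0.8,0.8,0.8,0.8,0.8,0.8,0.8,0.8])

```text
clock: 33.85
position: [515.3, -421.4, 8.1]
tcp_rot: [1.169, 1.236, -1.173]
force: [-3.3, 2.1, 6.4]
finger_gap: 11.8
```

```bash
python3 plan.py 514 -421 7 0.05 1
```

```text
t 33.85 pos [ 515.3 -421.4    8.1] yaw 0.052 dyaw -0.002 gap 11.8 F [-3.3  2.1  6.4] q1,7 [ 0.74 -1.01] tilt -1.0
turn_x/row 0.002 tilt fix turn y,z [0.0001 0.0034]
[0.11,-0.13,-0.05]
```

Contact. Opening and lifting, then heading for the black mallet.

Request:
servo_tool(turn=[[0,0,0],[0,0,0],[0,0,0],[0,0,0],[0,0,0],[0,0,0],[0,0,0],[0,0,0]], travel=[[-0.1,0,0],[0,0,0],[0,0,0],[-0.5,0,0],[-2,0,0],[-3.5,0,0],[-4,0,0],[-2,0,0]], gripper=[2,2.8,2.8,2.8,2.8,2.8,2.8,4.5])

```text
clock: 34.85
position: [516.3, -421.3, 135.7]
tcp_rot: [1.169, 1.235, -1.172]
force: [0.2, 0.5, -0.7]
finger_gap: 44.5
```

```bash
python3 plan.py 476.5 157 120 0.175 14
```

```text
t 34.85 pos [ 516.3 -421.3  135.7] yaw 0.053 dyaw 0.122 gap 44.5 F [ 0.2  0.5 -0.7] q1,7 [ 0.75 -0.98] tilt -1.0
turn_x/row -0.0087 tilt fix turn y,z [0.0005 0.0024]
[0.11,-0.07,-4.14] [0.11,-0.03,-4.14] [0.11,0.01,-4.14] [0.11,0.04,-4.14] [0.11,0.08,-4.14] [0.11,0.11,-4.14] [0.11,0.15,-4.14] [0.11,0.19,-4.14] [0.11,0.22,-4.13] [0.11,0.26,-4.13] [0.11,0.29,-4.13] [0.11,0.33,-4.13] [0.11,0.37,-4.12] [0.11,0.40,-4.12]
```

Request:
servo_tool(turn=[[-0.01,0,0],[-0.01,0,0],[-0.01,0,0],[-0.01,0,0],[-0.01,0,0],[-0.01,0,0],[-0.01,0,0],[-0.01,0,0]], travel=[[0,-0.2,-4.2],[0,-0.2,-4.2],[0,-0.1,-4.2],[0,0,-4.2],[0,0,-4.2],[0,0,-4.2],[0,0,-4.2],[0,0,-4.2]], gripper=[4.5,4.5,4.5,4.5,4.5,4.5,4.5,4.5])

```text
clock: 35.85
position: [486.5, -83.6, 148.9]
tcp_rot: [1.112, 1.243, -1.109]
force: [0.9, 0.9, -0.5]
finger_gap: 45.1
```

```bash
python3 plan.py 476.5 157 100 0.175 7
```

```text
t 35.85 pos [486.5 -83.6 148.9] yaw 0.128 dyaw 0.047 gap 45.1 F [ 0.9  0.9 -0.5] q1,7 [ 0.34 -1.48] tilt -0.9997
turn_x/row -0.0067 tilt fix turn y,z [ 0.0164 -0.017 ]
[0.70,0.30,-3.43] [0.70,0.32,-3.43] [0.70,0.34,-3.42] [0.70,0.37,-3.42] [0.70,0.39,-3.42] [0.70,0.41,-3.42] [0.70,0.44,-3.41]
```

Request:
servo_tool(turn=[[-0.007,0.016,-0.017],[-0.007,0,0],[-0.007,0,0],[-0.007,0,0],[-0.007,0,0],[-0.007,0,0],[-0.007,0,0],[0,0,0]], travel=[[0.5,0.3,-3.5],[0.6,0.3,-3.5],[0.7,0.4,-3.6],[0.8,0.4,-3.6],[0.8,0.4,-3.6],[0.8,0.4,-3.4],[0.7,0.4,-2],[0,0,0]], gripper=[4.5,4.5,4.5,4.5,4.5,4.5,4.5,4.5])

```text
clock: 36.85
position: [481.8, 161.1, 110.2]
tcp_rot: [1.08, 1.275, -1.06]
force: [0.4, -0.7, 0.3]
finger_gap: 45.0
```

```bash
python3 plan.py 476.5 157 4 0.175 6
python3 - <<'E'
from h import *
c=cam('scene'); d=cam('top')
a=cv2.resize(c['img'][180:300,280:420],(467,400),interpolation=2);b=cv2.resize(d['img'][180:300,370:470],(333,400),interpolation=2)
cv2.imwrite('pics/c9.png',np.hstack([a,b])[:,:,::-1])
E
```

```text
t 36.85 pos [481.8 161.1 110.2] yaw 0.185 dyaw -0.01 gap 45.0 F [ 0.4 -0.7  0.3] q1,7 [-0.1  -1.99] tilt -0.9998
turn_x/row 0.0016 tilt fix turn y,z [ 0.0041 -0.0185]
[1.77,-0.10,0.05] [1.77,-0.10,0.05] [1.77,-0.10,0.05] [1.77,-0.10,0.05] [1.77,-0.10,0.05] [1.77,-0.10,0.05]
```

View pics/c9.png

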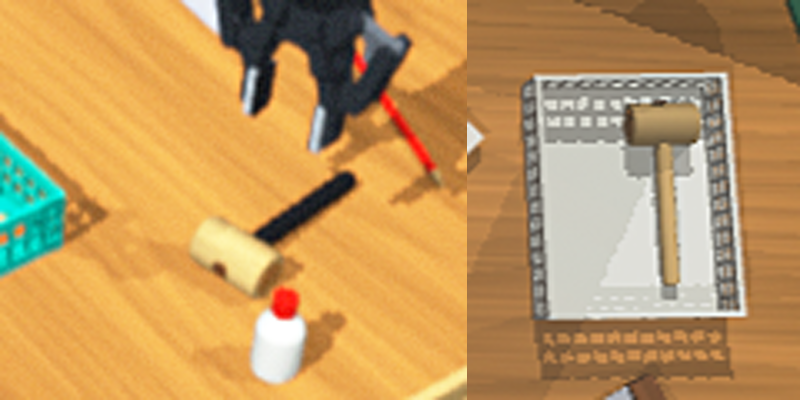

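The pale mallet lies flat against the right side with room for the second. Descending on the black one; the glue bottle is well clear.

Request:
servo_tool(turn=[[0.01,0.004,-0.0185],[0,0,0],[0,0,0],[0,0,0],[0,0,0],[0,0,0],[0,0,0],[0,0,0]], travel=[[1,-0.4,0.2],[2,-0.1,0.1],[2.2,0,0],[2,0,0],[1.4,0,0],[0.4,0,0],[0,0,0],[0,0,0]], gripper=[4.5,4.5,4.5,4.5,4.5,4.5,4.5,4.5])

```text
clock: 37.95
position: [480.1, 145.6, 18.1]
tcp_rot: [1.091, 1.276, -1.096]
force: [-0.6, 0.4, 0.4]
finger_gap: 44.9
```

```bash
python3 plan.py 476.5 157 3.5 0.175 1
```

```text
t 37.95 pos [480.1 145.6  18.1] yaw 0.156 dyaw 0.019 gap 44.9 F [-0.6  0.4  0.4] q1,7 [-0.14 -2.06] tilt -1.0
turn_x/row -0.0194 tilt fix turn y,z [0.0042 0.0009]
[1.46,-0.18,-1.18]
```

Request:
servo_tool(turn=[[-0.019,0.004,0],[0,0,0],[0,0,0],[0,0,0],[0,0,0],[0,0,0],[0,0,0],[0,0,0]], travel=[[0,-0.2,-1],[0.2,0,-0.2],[0.8,0,0],[0.5,0,0],[0,0,0],[0,0,0],[0,0,0],[0,0,0]], gripper=[4.5,4.5,4.5,4.5,4.5,4.5,3.5,2.5])

```text
clock: 38.95
position: [476.6, 158.5, 3.0]
tcp_rot: [1.079, 1.287, -1.077]
force: [-0.7, 1.0, 0.5]
finger_gap: 25.0
```

```bash
python3 plan.py 476.5 157 3.5 0.175 1
```

```text
t 38.95 pos [476.6 158.5   3. ] yaw 0.177 dyaw -0.002 gap 25.0 F [-0.7  1.   0.5] q1,7 [-0.17 -2.07] tilt -1.0
turn_x/row 0.0015 tilt fix turn y,z [-0.0004 -0.0011]
[-0.05,-0.03,0.15]
```

Request:
servo_tool(turn=[[0,0,0],[0,0,0],[0,0,0],[0,0,0],[0,0,0],[0,0,0],[0,0,0],[0,0,0]], travel=[[0,0,0],[0,0,0],[0,0,0],[0,0,0],[-0.5,0,0],[-2.5,0,0],[-4,0,0],[-3,0,0]], gripper=[0.8,0.8,0.8,0.8,0.8,0.8,0.8,0.8])

```text
clock: 39.95
position: [474.3, 157.7, 104.0]
tcp_rot: [1.075, 1.291, -1.082]
force: [-0.2, -0.5, -0.8]
finger_gap: 12.3
```

```bash
python3 plan.py 513 -352 125 0.05 14
```

```text
t 39.95 pos [474.3 157.7 104. ] yaw 0.177 dyaw -0.127 gap 12.3 F [-0.2 -0.5 -0.8] q1,7 [-0.09 -1.99] tilt -1.0
turn_x/row 0.0091 tilt fix turn y,z [0.0005 0.0055]
[-0.15,-0.37,3.63] [-0.15,-0.34,3.64] [-0.15,-0.30,3.64] [-0.15,-0.27,3.64] [-0.15,-0.24,3.64] [-0.15,-0.20,3.65] [-0.15,-0.17,3.65] [-0.15,-0.14,3.65] [-0.15,-0.10,3.65] [-0.15,-0.07,3.65] [-0.15,-0.04,3.65] [-0.15,-0.00,3.65] [-0.15,0.03,3.65] [-0.15,0.06,3.65]
```

Request:
servo_tool(turn=[[0.01,0,0],[0.01,0,0],[0.01,0,0],[0.01,0,0],[0.01,0,0],[0.01,0,0],[0.01,0,0],[0.01,0,0]], travel=[[-0.6,-0.4,3.7],[-0.5,-0.3,3.8],[0,-0.3,3.8],[0,-0.3,3.8],[0,-0.2,3.8],[0,-0.2,3.8],[0,-0.1,3.8],[0,-0.1,3.8]], gripper=[0.8,0.8,0.8,0.8,0.8,0.8,0.8,0.8])

```text
clock: 40.95
position: [500.9, -149.5, 120.8]
tcp_rot: [1.135, 1.255, -1.13]
force: [0.6, -0.7, -0.8]
finger_gap: 12.3
```

```bash
python3 plan.py 513 -352 120 0.05 7
```

```text
t 40.95 pos [ 500.9 -149.5  120.8] yaw 0.103 dyaw -0.053 gap 12.3 F [ 0.6 -0.7 -0.8] q1,7 [ 0.46 -1.39] tilt -1.0
turn_x/row 0.0076 tilt fix turn y,z [-0.001  -0.0032]
[0.01,-0.13,2.90] [0.01,-0.10,2.90] [0.01,-0.08,2.90] [0.01,-0.06,2.90] [0.01,-0.04,2.90] [0.01,-0.02,2.90] [0.01,0.01,2.90]
```

Request:
servo_tool(turn=[[0.008,0,0],[0.008,0,0],[0.008,0,0],[0.008,0,0],[0.008,0,0],[0.008,0,0],[0.005,0,0],[0,0,0]], travel=[[0,-0.1,3],[0,-0.1,3],[0,-0.1,3],[0,-0.1,3],[0,0,3],[0,0,2.9],[0,0,1.5],[0,0,0]], gripper=[0.8,0.8,0.8,0.8,0.8,0.8,0.8,0.8])

```text
clock: 41.95
position: [509.9, -351.7, 121.2]
tcp_rot: [1.179, 1.23, -1.175]
force: [-0.8, 0.5, -0.6]
finger_gap: 12.4
```

```bash
python3 plan.py 513 -352 60 0.05 5
```

```text
t 41.95 pos [ 509.9 -351.7  121.2] yaw 0.044 dyaw 0.006 gap 12.4 F [-0.8  0.5 -0.6] q1,7 [ 0.71 -1.1 ] tilt -1.0
turn_x/row -0.0012 tilt fix turn y,z [-0.0021 -0.0016]
[1.22,0.06,0.01] [1.22,0.06,0.01] [1.22,0.06,0.01] [1.22,0.06,0.01] [1.22,0.06,0.01]
```

Request:
servo_tool(turn=[[-0.006,0,0],[0,0,0],[0,0,0],[0,0,0],[0,0,0],[0,0,0],[0,0,0],[0,0,0]], travel=[[0.8,0.2,0],[1.5,0,0],[1.5,0,0],[1.3,0,0],[0.6,0,0],[0,0,0],[0,0,0],[0,0,0]], gripper=[0.8,0.8,0.8,0.8,0.8,0.8,0.8,0.8])

```text
clock: 42.95
position: [512.6, -346.3, 59.4]
tcp_rot: [1.172, 1.239, -1.165]
force: [1.0, 0.3, -0.0]
finger_gap: 12.2
```

```bash
python3 plan.py 513 -352 7 0.05 5
python3 - <<'E'
from h import *
c=cam('scene'); d=cam('top')
a=cv2.resize(c['img'][70:200,160:310],(461,400),interpolation=2);b=cv2.resize(d['img'][180:300,370:470],(333,400),interpolation=2)
cv2.imwrite('pics/c10.png',np.hstack([a,b])[:,:,::-1])
E
```

```text
t 42.95 pos [ 512.6 -346.3   59.4] yaw 0.056 dyaw -0.006 gap 12.2 F [ 1.   0.3 -0. ] q1,7 [ 0.69 -1.11] tilt -1.0
turn_x/row 0.0012 tilt fix turn y,z [-0.0056 -0.0003]
[1.05,0.00,0.12] [1.05,0.00,0.12] [1.05,0.00,0.12] [1.05,0.00,0.12] [1.05,0.00,0.12]
```

View pics/c10.png

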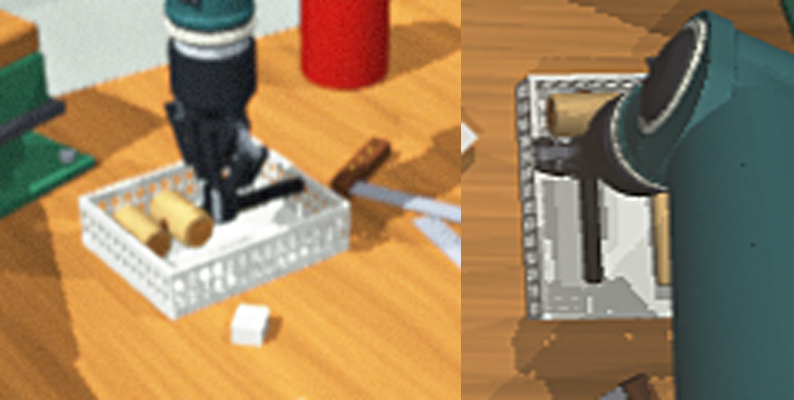

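Black mallet is clear of the pale one and parallel to it. Lowering with a 5 mm correction.

Request:
servo_tool(turn=[[0,-0.005,0],[0,0,0],[0,0,0],[0,0,0],[0,0,0],[0,0,0],[0,0,0],[0,0,0]], travel=[[0.4,0,0.5],[1.1,0,0],[1.2,0,0],[1.1,0,0],[0.7,0,0],[0.2,0,0],[0.1,0,0],[0.1,0,0]], gripper=[0.8,0.8,0.8,0.8,0.8,0.8,0.8,0.8])

```text
clock: 44.05
position: [512.7, -351.6, 6.6]
tcp_rot: [1.168, 1.236, -1.168]
force: [0.6, -0.2, -0.5]
finger_gap: 12.1
```

```bash
python3 plan.py 513 -352 7 0.05 1
```

```text
t 44.05 pos [ 512.7 -351.6    6.6] yaw 0.056 dyaw -0.006 gap 12.1 F [ 0.6 -0.2 -0.5] q1,7 [ 0.68 -1.13] tilt -1.0
turn_x/row 0.006 tilt fix turn y,z [-0.0004  0.0001]
[-0.04,0.02,0.04]
```

Request:
servo_tool(turn=[[0,0,0],[0,0,0],[0,0,0],[0,0,0],[0,0,0],[0,0,0],[0,0,0],[0,0,0]], travel=[[0.1,0,0],[0,0,0],[0,0,0],[-0.5,0,0],[-2,0,0],[-3.5,0,0],[-4,0,0],[-3,0,0]], gripper=[0.8,2,2.8,2.8,2.8,2.8,2.8,2.8])

```text
clock: 45.05
position: [512.9, -351.5, 143.2]
tcp_rot: [1.168, 1.235, -1.167]
force: [0.5, 0.4, -0.4]
finger_gap: 28.1
```

Request:
servo_tool(turn=[[0,0,0],[0,0,0],[0,0,0],[0,0,0],[0,0,0],[0,0,0],[0,0,0],[0,0,0]], travel=[[-3,0,0],[-1,-3,0],[0,-4,0],[0,-4,1],[0,-4,2],[0,-3,2],[0,-2,1],[0,0,0]], gripper=[2.8,2.8,2.8,2.8,2.8,2.8,2.8,2.8])

```text
clock: 46.05
position: [315.0, -426.4, 200.2]
tcp_rot: [1.162, 1.212, -1.161]
force: [1.5, -0.3, -0.3]
finger_gap: 27.8
```

Run:
```python
from h import *
s,R=axes(); print(s['clock'],s['position'].round(),s['force'].round(1))
c=cam('scene'); d=cam('top'); np.savez('top1.npz',**{k:np.array(v) for k,v in d.items()})
Z=cv2.medianBlur(np.ascontiguousarray(world(d)[...,2].astype(np.float32)),3)
hsv=cv2.cvtColor(d['img'],cv2.COLOR_RGB2HSV)
def st(n,m):
    v,u=np.nonzero(m); print(n,len(u),'px',u.mean().round(),v.mean().round(),'z pct',np.percentile(Z[m],[10,50,90]).round(1))
def box(u0,v0,u1,v1):
    m=np.zeros((420,560),bool); m[v0:v1,u0:u1]=1; return m
S=hsv[...,1]>150
st('orange',box(250,145,315,205)&S&(hsv[...,0]<22)); st('green',box(250,145,315,205)&S&(hsv[...,0]>30)&(hsv[...,0]<60))
st('plane blue',box(115,200,160,275)&S&(hsv[...,0]>100)&(hsv[...,0]<125)); 
st('glue',box(178,200,203,228)&(Z>30))
a=cv2.resize(d['img'][135:295,100:460],(800,356),interpolation=2); b=cv2.resize(c['img'][100:260,160:520],(800,244))[:244]
cv2.imwrite('pics/c11.png',np.vstack([a,b])[:,:,::-1])
```

```text
46.05 [ 315. -426.  200.] [ 1.5 -0.3 -0.3]
orange 647 px 276.0 177.0 z pct [-2.3 -0.1 23.1]
green 250 px 295.0 175.0 z pct [19.2 22.2 24.3]
plane blue 21 px 135.0 219.0 z pct [33.  34.1 35.4]
glue 105 px 190.0 212.0 z pct [35.5 41.8 63.3]
```

View pics/c11.png

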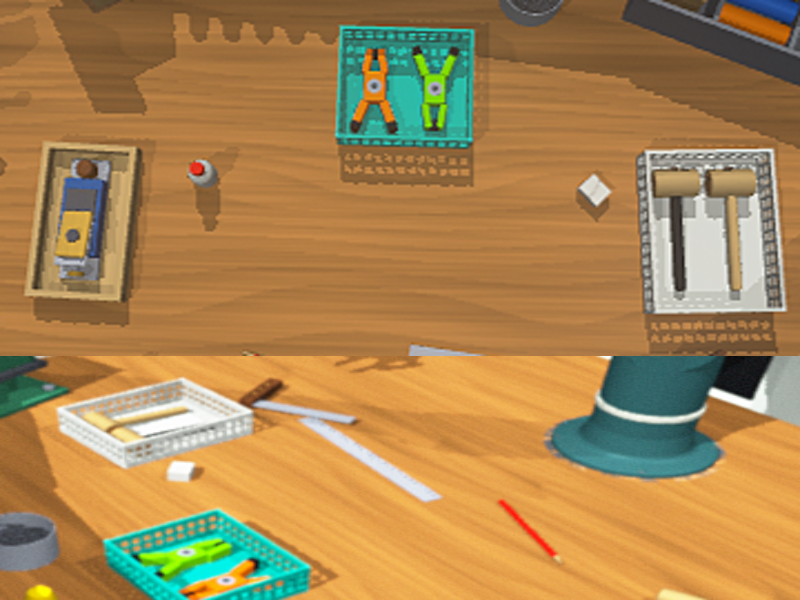

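Run:
```python
from h import *
for f,b in (('top0.npz',(318,225,355,292)),('top1.npz',(118,200,152,266))):
    d=dict(np.load(f)); W=world(d); u0,v0,u1,v1=b; P=W[v0:v1,u0:u1].reshape(-1,3)
    base=-1.3 if '0' in f else 8-1.3
    hi=P[P[:,2]>base+18]; lo=hi[:,0].min(); print(f,'n',len(hi),'xy',hi[:,:2].mean(0).round(1))
    for a in range(0,140,20):
        q=hi[(hi[:,0]>=lo+a)&(hi[:,0]<lo+a+20),2]; print(a,np.median(q).round(1)-base if len(q) else None,end='; ')
    print()
d=dict(np.load('top1.npz')); W=world(d); m=W[190:285,378:460].reshape(-1,3)
m=m[(m[:,2]>26)&(m[:,0]>530)&(m[:,0]<575)&(m[:,1]<-318)&(m[:,1]>-455)]; print('heads',m.mean(0).round(1),np.percentile(m[:,2],[50,95]).round(1))
```

```text
top0.npz n 781 xy [ 432.8 -156.8]
0 42.599999999999994; 20 45.9; 40 42.099999999999994; 60 36.699999999999996; 80 31.0; 100 27.900000000000002; 120 32.699999999999996; 
top1.npz n 948 xy [497.2 383.8]
0 1221.5; 20 21.3; 40 24.0; 60 44.0; 80 44.5; 100 39.199999999999996; 120 31.000000000000004; 
heads [ 552.8 -382.5   34.1] [34.4 39.5]
```

The plane's height profile above the tray floor matches its profile on the bench, so it sits level on its sole. Handing in.

```bash
python3 -c "
from bench import r
print(r.finish_job())"
```

```text
the job is handed in; nothing more can be done
None
```

The bench is cleared and the job was handed in at about 46 s of the 136 s allowed; `finish_job()` reported no verdict.

- **Plane:** it is in the wooden tray on its sole. I lowered it until the wrist force fell to zero before opening the fingers. In the last image its height profile above the tray floor matches what it was on the bench, so it is level and resting.
- **Clamps:** both lie flat side by side in the teal basket. The green one's top reads about 22 mm, as it should when flat. The orange reading was no use because its colour mask also caught pixels at bench height, so I judged that one by eye.
- **Mallets:** both lie parallel in the white basket with a gap between them. The head tops read about 34–39 mm, which fits resting on the floor.
- **Glue bottle:** it is still standing where it was.
- **Arm:** it is clear of everything, and the only wrist forces I saw were small: at most about 8 N, at touchdown.

One last check was imperfect: the plane profile also picked up some tray-wall pixels, so I compared only the heights, not the position along the tray. I did not separately measure final positions inside the containers; they rest on where the gripper released each item and on the final pictures.

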